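# Release the cam lock and run the dish carriage home

## Task

With the fingertips, swing the lever of the cam lock round until it points straight away from the carriage, so that the cam's low point faces the carriage; only after that push the dish carriage forward by its upright plate, fully home against its stop. Nothing is to be picked up: the dish rides along seated in its nest, and the flask, the vial and the stack of dishes standing around are left alone. Finish with the cam still at its low point and the hand clear.

Things in the scene. Friction and masses are not known exactly. Their poses are not given: they have to be found in the camera images.
- reader: Fixed fixture, dark steel base plate 300 x 150 x 15 mm. Origin on the work surface; plate spans x -140 to +160 mm. Its x axis is FORWARD (carriage slides that way to the cam), roughly world +y within 25 deg; z up. Carriage and cam lie on its line y = 0. Grey sensor posts 34 x 18 mm at x = 5, y = +-64 mm reach 60 mm above the table; guide strips beside the carriage 25 mm.
- carriage (a joint): Travel of the aluminium dish carriage along fixture +x, m: 0 = back (start), 0.070 = home at its stop. About 3 N friction, stays where left. Body 90 x 80 mm, 27 mm above the table; round black nest 75 mm across, 33 mm above the table; nose with follower roller, tip 85 mm ahead of the nest centre. With the cam off its low point the roller hits the cam and the carriage stops short.
- push_face (a point): Centre of the flat rear face of the carriage's upright push plate, 51 mm above the work surface; the face looks along the fixture's -x. The plate is 70 mm wide, 10 mm thick and its top is 75 mm above the work surface. The point moves with the carriage.
- nest (a point): Centre of the nest's floor on the carriage, 27 mm above the work surface.
- cam (a joint): Cam angle about its upright axis, rad, anticlockwise from above. 0 = low point facing the carriage, lever straight along fixture +x. Starts at 1.1 to 2.1 (lever out over the +y side, the robot's side). Range -0.6 to 2.4, drag 0.3 N m, no spring, no stop at 0, stays where left. Brass disc 56 mm across, centre 16 mm off the axis towards the lever, top 38 mm above the table.
- cam_axis (a point): On the cam's axis, 72 mm above the work surface, at the top of the lever's hub (diameter 24 mm); 105 mm ahead of the fixture's origin.
- lever_end (a point): Middle of the outer end of the lever, 95 mm from the cam's axis and 57 mm above the work surface. The lever is a straight radial steel bar on edge: 10 mm thick, from 42 to 72 mm above the work surface. The point's x axis points outward along the lever.
- dish: Closed white culture dish, 62 mm in diameter, 16 mm high, about 30 g, lying loose in the carriage's nest (wall 6 mm high, inner diameter 66 mm). Origin at the centre of its underside.
- flask: Bystander: conical amber glass flask, 76 mm across the foot, 100 mm high; origin at the centre of its underside.
- stack: Bystander: stack of three dishes like the one in the nest, 62 mm in diameter, 48 mm high, one body; origin at the centre of its underside.
- vial: Bystander: clear glass jar with a white cap, 42 mm in diameter, 75 mm high; origin at the centre of its underside.
Mind the look-alikes: they are no part of the job. There is more than one size of the dish; the job needs the middle-sized.

How it is judged:
By the outcome, as a careful person would: the job done as asked, in the order asked, and still so for the second after the job is handed in, with the robot touching nothing.
It also fails if it takes over 53 s, if anything falls off the work surface, if the arm or the gripper's body presses on something with over 40 N, if the wrist force passes 120 N, or if a joint passes its speed limit or range.

## Robot

A 6-joint arm with a two-finger parallel gripper is mounted at the origin on the work surface. World frame = base frame: x ahead of the robot, y to its left, z up, the work surface at z = 0. Lengths are in m, angles in rad, forces in N, time in s.
With the tool pointing down it reaches from about 0.375 to 0.9 m from the base axis. Payload 3.1 kg.
Tool frame: the origin (TCP) lies midway between the tips of the shut fingers; the grasp point (between the pads) lies 19 mm behind it (manip.grip_depth is the distance from the TCP to the grasp point, in m); z points along the fingers, x is the direction in which the jaws open and shut, and the axes are right-handed (so a half turn about z gives the same grasp; the last joint's range is limited). The gripper opens to 87 mm and grips with 3 to 60 N. Pads are 19 mm wide; open, the fingers measure 117 mm over their backs; the gripper's body (75 mm by 190 mm) begins 51 mm behind the grasp point.
Start: joints at [0.962, 0.527, 1.433, -0, 1.181, -0.178], TCP at [0.261, 0.568, 0.223] pointing down, gripper open.
Joint ranges: [-3.08, 3.08], [-0.75, 2.2], [0.22, 2.44], [-1.43, 4.57], [0, 2.65], [-2.85, 2.85]. Speed limits (rad/s): [2.79, 2.79, 3.14, 3.14, 3.14, 3.14].

## Interface

Orientations are given as a unit quaternion [w, x, y, z].
In Python, from cell import manip gives the robot as it stands. The module is installed in compiled form; this text tells all that it offers.
- The arm moves only by the tool jog_arm, never from a script. Its argument "moves" is a list of rows, each a list of 3 entries, a list of its own where there are three numbers: the finger opening in mm, from 0 to 87, then the shift along the world's x, y, z in mm, then the turn, a rotation vector about the world's x, y, z in degrees. In form: [[jaw, [dx, dy, dz], [rx, ry, rz]], ...]. A call has 1 to 5 rows; each row is the pose to reach, as a shift and turn from the pose measured when the call began; what a row does not reach only later rows make up. A row lasts 1/12 s, in which the tool goes at most 41.7 mm and 7.16 degrees, less where a joint would pass 70% of its speed; a pose out of reach is approached as far as the arm can. A call with a gripper value outside its range is refused whole. The fingers move at their own pace and stop on an object; "squeeze" is the grip in N (left out, the last holds). Time passes only in rows, so rows that repeat a pose let the fingers close. It gives the time, the measured TCP pose, the force and the opening at its end, in the units of the state.
- manip.get_obs(): the state, without advancing time (a new reading comes with each control period).
- manip.snapshot(name): name is "scene" or "top" or "wrist"; returns the picture (420x560x3 uint8, red, green, blue); there is no depth.
- manip.calibration(name): a dict with "mtx" (3x3 intrinsics, pixels), "rvec" (rotation vector, rad) and "tvec" (3), from world to camera coordinates, as OpenCV has them; the wrist camera has in their place "T_tool_cam" (4x4, takes a point from camera to tool coordinates, whose origin is the TCP and whose axes are the tool frame's). Camera axes: x right, y down, z forward; pixel columns grow to the right and rows downward; lengths in m; the calibration is good to about 2 mm. A picture is of the moment at which its call begins: read the wrist's pose just before it. calibration takes no time and is no camera call.
- manip.hand_in(): hands the job in, once; it reports no verdict.
Trained networks look in the newest picture that a camera, given by its name, has taken for a name from the list of things; names that differ only in an ending like _2 or _b are one class to them, and where a whole thing is asked for, a point or a joint stands for the part that bears it (a point fixed in the world has none). Each returns a list of dicts, best first, with "conf" (0 to 1); they miss things now and then, are a little off and sometimes report something else, mostly with a low value. They report only what shows in the picture. A call takes as long as a camera call. They do not tell look-alikes from the thing itself.
- manip.look_for(camera, thing): "uv" ([column, row] in pixels, amid what is visible of it).
- manip.spot_point(camera, thing): "uv" ([column, row] in pixels: a listed point, or the origin of a listed thing).
The state is a dict: "time_s": time; "q": joint angles; "qd": joint speeds; "joint_torque": joint torques, N m; "ee_pos": TCP position; "eef_rot": TCP orientation; "wrist_force": force on the tool from outside, world axes, zero at the start; "moment": the same for the moment, N m; "gripper_width": opening from 0.0 (shut) to 1.0 (fully open).
Only numpy, scipy, OpenCV 4.12 (cv2) and the standard library are available. Lean on these libraries where they do the work, as an engineer would, in place of code of your own. Each camera call takes 0.05 s, during which the arm holds its last target.

## Working session

There is one attempt and no reset: what is moved stays moved. The work goes in short steps, Python scripts to look and compute and a tool call to move; the robot and the scene stay as the last step left them, time stands still between calls to the robot, and variables do not carry over. Pictures are saved under pics/ and viewed, and the job is handed in when it is done.

Besides the shell and the picture viewer there is one more tool, called as name(argument=value, ...), one argument or row to a line, values as JSON. jog_arm: Moves the arm, as the interface text tells. Its arguments: {"type":"object","properties":{"moves":{"type":"array"},"squeeze":{"type":"number"}},"required":["moves"]}

```bash
mkdir -p pics
cat > h.py <<'E'
import numpy as np,cv2
from cell import manip
def snap(c,n):
    im=manip.snapshot(c); cv2.imwrite(f'pics/{n}.png',cv2.cvtColor(im,cv2.COLOR_RGB2BGR)); return im
def cam(c):
    k=manip.calibration(c)
    K=np.array(k['mtx']); 
    R=cv2.Rodrigues(np.array(k['rvec'],float))[0]; t=np.array(k['tvec'],float).ravel()
    return K,R,t
def atz(c,uv,z):
    K,R,t=cam(c); d=R.T@np.linalg.inv(K)@np.array([uv[0],uv[1],1.]); o=-R.T@t
    return o+d*(z-o[2])/d[2]
def proj(c,p):
    K,R,t=cam(c); q=K@(R@np.array(p)+t); return q[:2]/q[2]
E
python3 - <<'E'
from h import *
o=manip.get_obs(); print(o)
for c in ('scene','top'):
    snap(c,c+'0')
    for th,z in (('cam_axis',.072),('lever_end',.057),('push_face',.051),('nest',.027),('dish',.027),('reader',0),('flask',0),('stack',0),('vial',0)):
        for r in manip.spot_point(c,th)[:3]: print(c,th,np.round(r['uv'],1),round(r['conf'],2),np.round(atz(c,r['uv'],z),4))
E
```

```text
{'time_s': 0.0, 'q': array([ 9.61496066e-01,  5.28475990e-01,  1.43395997e+00, -2.21861162e-06,
        1.18138578e+00, -1.78464799e-01]), 'qd': array([-3.71738701e-04,  4.10569323e-04, -5.77444485e-04, -9.45936624e-04,
        1.41027324e-03,  7.90945961e-05]), 'joint_torque': array([ 9.82823985e-05, -4.40037847e+01, -1.76592404e+01,  6.31107646e-02,
        5.83659403e-02, -1.68587753e-04]), 'ee_pos': array([0.26052884, 0.56727107, 0.22154727]), 'eef_rot': array([ 4.26248059e-04,  8.41910783e-01,  5.39615595e-01, -1.02982008e-03]), 'wrist_force': array([-0.73662139, -0.5393801 ,  1.02071388]), 'moment': array([-0.00507928, -0.01461726, -0.0123784 ]), 'gripper_width': 1.0021217205541957}
scene cam_axis [339.4 183.6] 0.81 [0.6039 0.1612 0.072 ]
scene lever_end [341.4 164.7] 0.67 [0.5403 0.2344 0.057 ]
scene push_face [254.3 207.6] 0.75 [ 0.5186 -0.048   0.051 ]
scene nest [276.9 210.3] 0.56 [0.5426 0.0051 0.027 ]
scene dish [249.1 262.3] 0.84 [ 0.6337 -0.1528  0.027 ]
scene dish [278.  210.7] 0.83 [0.5454 0.0063 0.027 ]
scene dish [211.2 248.9] 0.58 [ 0.545  -0.1966  0.027 ]
scene re
[... 265 characters left out ...]
 ]
top cam_axis [405.6 254.4] 0.74 [ 0.4729 -0.3805  0.072 ]
top lever_end [192.5 230.2] 0.64 [0.5357 0.2273 0.057 ]
top push_face [287.5 232.3] 0.7 [ 0.5324 -0.0456  0.051 ]
top nest [270.4 228. ] 0.68 [0.5447 0.0043 0.027 ]
top nest [213.4 205.7] 0.42 [0.6086 0.1728 0.027 ]
top dish [269.4 230.4] 0.79 [0.5376 0.0072 0.027 ]
top dish [320.4 201.8] 0.69 [ 0.6232 -0.1422  0.027 ]
top dish [333.2 233. ] 0.62 [ 0.5318 -0.1802  0.027 ]
top reader [246.8 219.4] 0.65 [0.5701 0.0758 0.    ]
top flask [147.5 194.8] 0.92 [0.6412 0.3751 0.    ]
top stack [407.2 255.4] 0.97 [ 0.4673 -0.4045  0.    ]
top vial [325.4 157.4] 0.62 [ 0.7599 -0.1591  0.    ]
top vial [190.9 233.8] 0.51 [0.5255 0.2423 0.    ]
```

View pics/scene0.png

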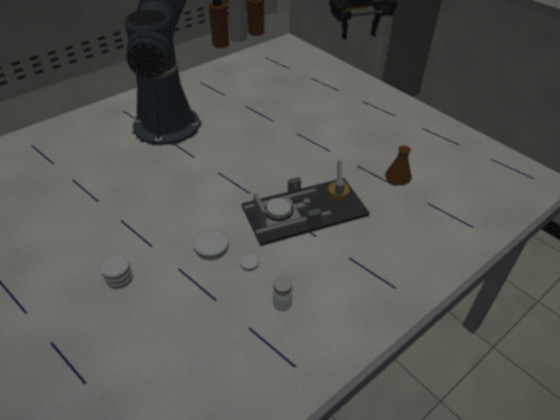

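View pics/top0.png

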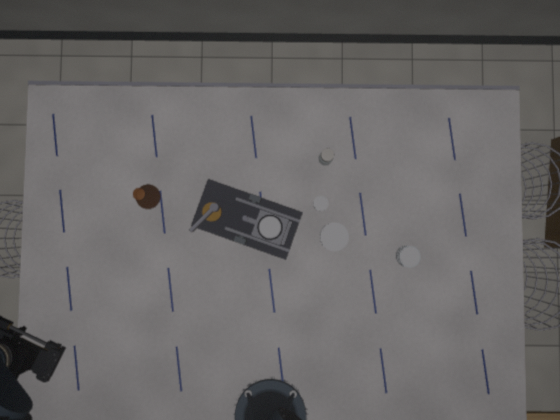

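Run:
```python
import cv2,numpy as np
a=cv2.imread('pics/scene0.png')[130:330,190:430]; b=cv2.imread('pics/top0.png')[150:290,150:370]
cv2.imwrite('pics/c_s.png',cv2.resize(a,None,fx=3,fy=3,interpolation=3)[:600]); cv2.imwrite('pics/c_t.png',cv2.resize(b,None,fx=3.6,fy=3.6,interpolation=3))
```

```text
(no output)
```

View pics/c_s.png

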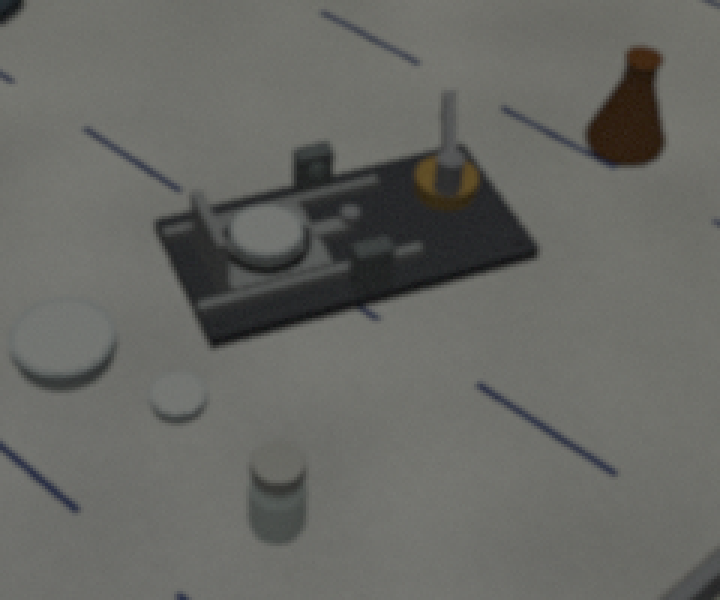

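View pics/c_t.png

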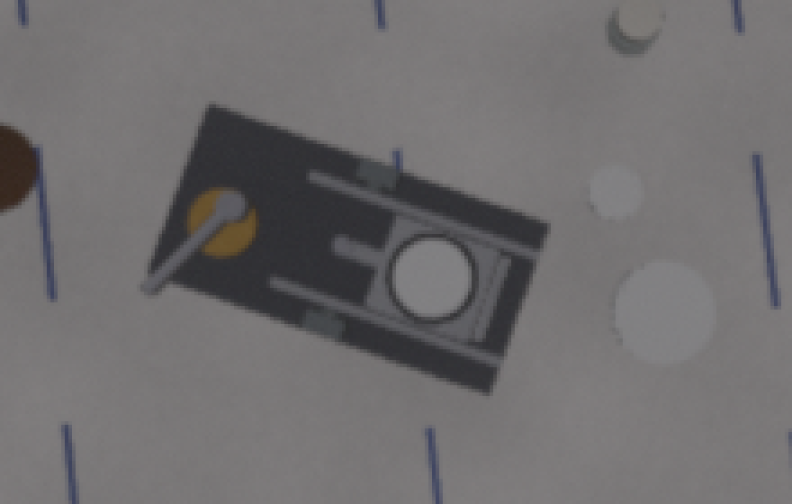

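The dish in the nest is at scene (278,211) / top (270,228). The two loose dishes, large at scene (211,244) and small at (249,262), are look-alikes. The stack is at (117,272), the vial at (283,292) and the flask at (399,168). The lever is seen pointing to scene (340,162) / top (191,230). Next I fit the fixture pose.

```bash
cat > fit.py <<'E'
from h import *
from scipy.optimize import least_squares
im=cv2.imread('pics/top0.png'); 
# corners of plate by dark segmentation
g=im.max(axis=2); 
m=((g<75).astype(np.uint8)); mm=np.zeros_like(m); mm[165:275,180:315]=m[165:275,180:315]
mm=cv2.morphologyEx(mm,cv2.MORPH_CLOSE,np.ones((9,9)))
n,l,s,_=cv2.connectedComponentsWithStats(mm); k=1+np.argmax(s[1:,4])
r=cv2.minAreaRect(np.argwhere(l==k)[:,::-1].astype(np.float32)); box=cv2.boxPoints(r)
print('rect',r); 
hand=np.array([[208.3,179.2],[302.8,212.5],[286.7,259.2],[192.2,228.6]])
print(box)
obs=[('top',p,(x,y,.015),1) for p,(x,y) in zip(hand,[(.16,-.075),(-.14,-.075),(-.14,.075),(.16,.075)])]
hs=np.array([[157,225],[213,345],[538,250],[462,148]])/3+[190,130]
obs+=[('scene',p,(x,y,.012),1) for p,(x,y) in zip(hs,[(-.14,.075),(-.14,-.075),(.16,-.075),(.16,.075)])]
obs+=[('scene',(339.4,183.6),(.105,0,.072),1),('top',(213.3,206.9),(.105,0,.072),1)]
def F(v,x): 
    c,s=np.cos(v[2]),np.sin(v[2]); return (v[0]+c*x[0]-s*x[1],v[1]+s*x[0]+c*x[1],x[2])
def res(v): return np.ravel([w*(proj(c,F(v,x))-p) for c,p,x,w in obs])
if __name__=='__main__':
    s=least_squares(res,[.57,.07,1.22],loss='soft_l1'); v=s.x; print(v,np.degrees(v[2])); print(np.round(res(v).reshape(-1,2),1))
    ax=F(v,(.105,0,.072)); print('axis',ax)
    for c,uv,z in (('scene',(341.4,164.7),.057),('top',(192.5,230.2),.057)):
        d=atz(c,uv,z)[:2]-ax[:2]; print('lever ang',np.degrees(np.arctan2(d[1],d[0])),np.linalg.norm(d))
    for c,uv in(('scene',(276.9,210.3)),('top',(270.4,228))):
        d=atz(c,uv,.027)[:2]-v[:2]; cc,ss=np.cos(v[2]),np.sin(v[2]); print('nest in fix',d@[cc,ss],d@[-ss,cc])
E
python3 fit.py
```

```text
rect ((245.91802978515625, 219.57931518554688), (100.33826446533203, 52.1963005065918), 19.358993530273438)
[[189.93428 227.5715 ]
 [207.23662 178.32639]
 [301.9018  211.58713]
 [284.59943 260.83224]]
[0.56910756 0.06455006 1.25138283] 71.69895498563304
[[-0.6 -0.7]
 [ 0.3 -1.5]
 [ 0.1 -0.2]
 [-1.3 -2.5]
 [-1.8 -0.4]
 [-0.9 -0.4]
 [ 0.3 -0.1]
 [-0.8 -1.4]
 [ 0.3 -0.9]
 [ 0.9  0.1]]
axis (np.float64(0.6020785837566188), np.float64(0.1642391337603985), 0.072)
lever ang 131.38436092291806 0.0934631101138357
lever ang 136.44236382112877 0.09157961571424639
nest in fix -0.06479936192867941 0.006536923308262132
nest in fix -0.06488660930916972 0.004286896256619502
```

jog_arm(
  moves=[
    [87, [30, -30, 20], [0, 0, -5]],
    [87, [60, -62, 30], [0, 0, -10]],
    [87, [84, -96, 30], [0, 0, -15]],
    [87, [108, -130, 30], [0, 0, -20]],
    [87, [132, -164, 30], [0, 0, -20]],
  ],
)

```text
time_s: 1.42
ee_pos: [0.3894, 0.4092, 0.2531]
eef_rot: [-0.0, 0.923, 0.384, 0.001]
wrist_force: [0.4, 0.0, -0.1]
gripper_width: 0.995
```

jog_arm(
  moves=[
    [87, [24, -33, 0], [0, 0, 0]],
    [87, [48, -66, 0], [0, 0, 0]],
    [87, [72, -99, 0], [0, 0, 0]],
    [87, [96, -132, 0], [0, 0, 0]],
    [87, [110, -160, 0], [0, 0, 0]],
  ],
)

```text
time_s: 1.83
ee_pos: [0.502, 0.2468, 0.2535]
eef_rot: [0.0, 0.924, 0.384, 0.002]
wrist_force: [0.7, -0.4, -0.1]
gripper_width: 0.999
```

```bash
cat >> h.py <<'E'
from scipy.spatial.transform import Rotation as Ro
def wcam():
    o=manip.get_obs(); k=manip.calibration('wrist'); q=o['eef_rot']; T=np.eye(4); T[:3,:3]=Ro.from_quat([q[1],q[2],q[3],q[0]]).as_matrix(); T[:3,3]=o['ee_pos']
    return np.array(k['mtx']),T@np.array(k['T_tool_cam'])
def watz(W,uv,z):
    K,T=W; d=T[:3,:3]@np.linalg.inv(K)@np.array([uv[0],uv[1],1.]); o=T[:3,3]; return o+d*(z-o[2])/d[2]
def wproj(W,p):
    K,T=W; q=K@(T[:3,:3].T@(np.array(p)-T[:3,3])); return q[:2]/q[2]
E
cat > wl.py <<'E'
from h import *; import sys
n=sys.argv[1]
o=manip.get_obs(); print(o['time_s'],o['ee_pos'],o['wrist_force'],o['q'],o['gripper_width'])
W=wcam(); print('cam at',W[1][:3,3],W[1][:3,2]); np.savez('pics/'+n+'.npz',K=W[0],T=W[1]); snap('wrist',n)
for th,z in (('cam_axis',.072),('lever_end',.057),('push_face',.051),('nest',.027)):
    for r in manip.spot_point('wrist',th)[:2]: print(th,np.round(r['uv'],1),round(r['conf'],2),np.round(watz(W,r['uv'],z),4))
E
python3 wl.py w1
```

```text
1.8333 [0.50202839 0.24679485 0.25346911] [ 0.67582946 -0.39869666 -0.09536963] [ 2.57294102e-01  4.01610502e-01  1.56557910e+00 -2.75892576e-04
  1.17054260e+00 -5.29799673e-01] 0.9986097170945825
cam at [0.44467428 0.30325628 0.41510596] [ 0.20970135 -0.20315372 -0.95642768]
cam_axis [292.  308.9] 0.66 [0.6052 0.1638 0.072 ]
lever_end [290.9 211.8] 0.65 [0.533  0.2335 0.057 ]
```

View pics/w1.png

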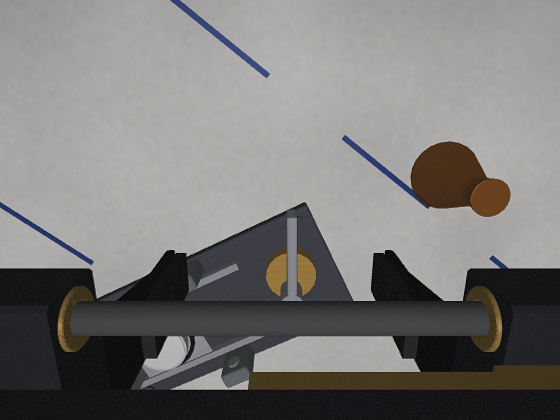

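Run:
```python
from h import *
d=np.load('pics/w1.npz'); W=(d['K'],d['T'])
im=cv2.imread('pics/w1.png')
cv2.imwrite('pics/w1c.png',cv2.resize(im[190:390,130:370],None,fx=3,fy=3,interpolation=3))
a=watz(W,(305,204),.015);b=watz(W,(352,300),.015);c=watz(W,(190,255),.015)
print(a,b,c)
for p,q in((a,b),(a,c)): print(np.degrees(np.arctan2(*(p-q)[[1,0]])))
```

```text
[0.54791551 0.24264451 0.015     ] [0.67395612 0.19973644 0.015     ] [0.49858982 0.10702376 0.015     ]
161.19986038946183
70.01351715299829
```

View pics/w1c.png

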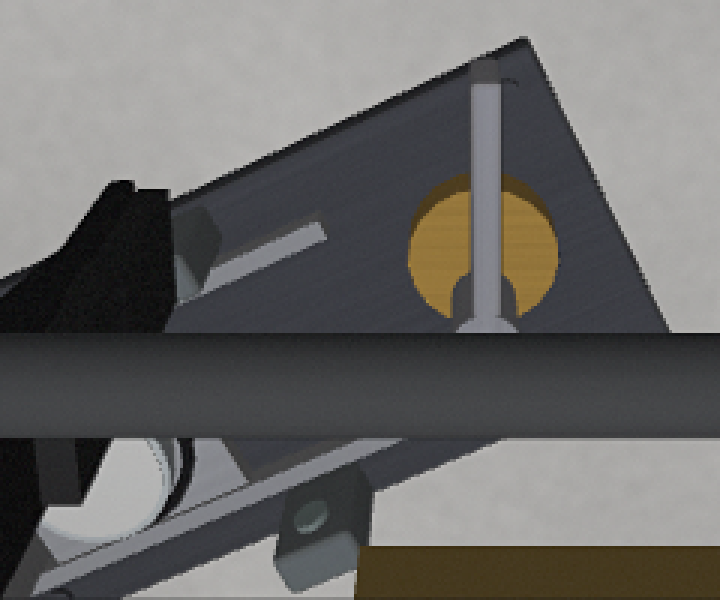

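jog_arm(
  moves=[
    [40, [30, -18, 0], [0, 0, 0]],
    [40, [51, -32, -20], [0, 0, 0]],
    [40, [51, -32, -60], [0, 0, 0]],
    [40, [51, -32, -100], [0, 0, 0]],
    [40, [51, -32, -100], [0, 0, 0]],
  ],
)

```text
time_s: 2.5
ee_pos: [0.5436, 0.2176, 0.1456]
eef_rot: [-0.002, 0.923, 0.385, -0.008]
wrist_force: [-1.4, -0.0, -0.6]
gripper_width: 0.706
```

```bash
python3 wl.py w2
```

```text
2.5 [0.54355324 0.21761056 0.14560977] [-1.39414425 -0.01181339 -0.55632605] [ 0.18927006  0.5779303   1.59415074  0.00180357  0.98550285 -0.6015039 ] 0.7057925105450379
cam at [0.48926974 0.27429553 0.30821816] [ 0.19126711 -0.20479753 -0.95993482]
cam_axis [288.2 326. ] 0.82 [0.6024 0.1672 0.072 ]
lever_end [287.2 191.4] 0.63 [0.534  0.2335 0.057 ]
lever_end [494.1 143.4] 0.2 [0.606  0.3526 0.057 ]
```

View pics/w2.png

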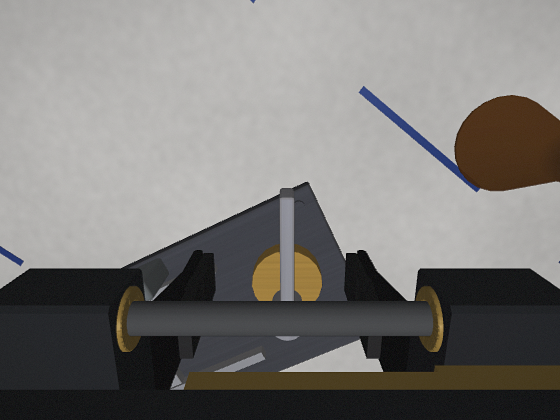

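jog_arm(
  moves=[
    [36, [10, -2, -20], [0, 0, 0]],
    [36, [10, -2, -55], [0, 0, 0]],
    [36, [10, -2, -96], [0, 0, 0]],
    [36, [10, -2, -96], [0, 0, 0]],
    [36, [10, -2, -96], [0, 0, 0]],
  ],
)

```text
time_s: 3.17
ee_pos: [0.5606, 0.217, 0.0598]
eef_rot: [-0.0, 0.923, 0.385, 0.002]
wrist_force: [-0.3, 0.6, 0.5]
gripper_width: 0.414
```

```bash
python3 wl.py w3
```

```text
3.1667 [0.5605778  0.21695057 0.05979461] [-0.26676727  0.61363595  0.47095073] [ 0.18281486  0.71458905  1.61886372  0.0019222   0.80492644 -0.60862772] 0.4140173461579817
cam at [0.50320418 0.27305124 0.22154907] [ 0.20944563 -0.20139742 -0.95685506]
lever_end [261.  207.2] 0.71 [0.5326 0.2332 0.057 ]
```

View pics/w3.png

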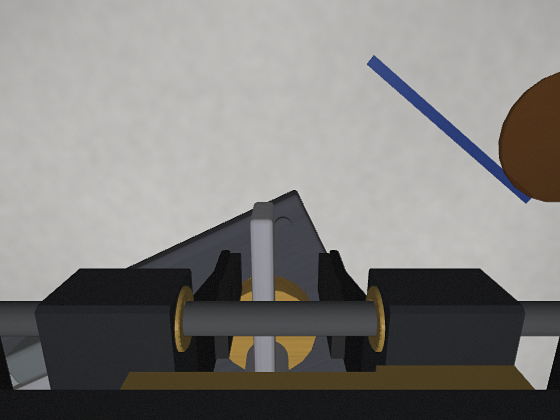

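jog_arm(
  moves=[
    [20, [-6, -1, -12], [0, 0, 0]],
    [16, [-6, -1, -12], [0, 0, 0]],
    [14, [-6, -1, -12], [0, 0, 0]],
    [14, [-6, -1, -12], [0, 0, 0]],
    [14, [-6, -1, -12], [0, 0, 0]],
  ],
)

```text
time_s: 3.83
ee_pos: [0.5568, 0.2155, 0.0524]
eef_rot: [0.001, 0.923, 0.385, 0.005]
wrist_force: [-3.3, -4.2, 3.4]
gripper_width: 0.183
```

Run:
```python
from h import *
o=manip.get_obs(); p=o['ee_pos']; print(p,o['wrist_force'],o['gripper_width'])
for a in range(135,65,-5):
    t=np.radians(a); print(a,np.round(1000*(np.array([.603+.07*np.cos(t),.166+.07*np.sin(t)])-p[:2]),0))
```

```text
[0.55678306 0.21545321 0.05237149] [-3.29539954 -4.1516105   3.41094067] 0.18304366059594748
135 [-3.  0.]
130 [1. 4.]
125 [6. 8.]
120 [11. 11.]
115 [17. 14.]
110 [22. 16.]
105 [28. 18.]
100 [34. 19.]
95 [40. 20.]
90 [46. 21.]
85 [52. 20.]
80 [58. 19.]
75 [64. 18.]
70 [70. 16.]
```

jog_arm(
  moves=[
    [14, [1, 4, -4], [0, 0, -5]],
    [14, [6, 8, -4], [0, 0, -10]],
    [14, [11, 11, -4], [0, 0, -15]],
    [14, [17, 14, -4], [0, 0, -20]],
    [14, [22, 16, -4], [0, 0, -25]],
  ],
)

```text
time_s: 4.25
ee_pos: [0.5769, 0.231, 0.0482]
eef_rot: [0.002, 0.985, 0.174, 0.002]
wrist_force: [-3.6, -3.0, 2.1]
gripper_width: 0.162
```

```bash
cat > st.py <<'E'
from h import *
o=manip.get_obs(); p=o['ee_pos']; print(o['time_s'],p,o['wrist_force'],o['moment'],o['gripper_width'],o['q'].round(2))
q=o['eef_rot'];R=Ro.from_quat([q[1],q[2],q[3],q[0]]).as_matrix();yaw=np.degrees(np.arctan2(R[1,0],R[0,0]));print('yaw',yaw,'tcp polar',np.degrees(np.arctan2(p[1]-.166,p[0]-.603)),np.hypot(p[1]-.166,p[0]-.603), 'tool z',R[:,2].round(3))
for a in range(115,60,-5):
    t=np.radians(a); print(a,np.round(1000*(np.array([.603+.07*np.cos(t),.166+.07*np.sin(t)])-p[:2]),0),'rot',round(a-90-yaw,1))
E
python3 st.py
```

```text
4.25 [0.57687268 0.23103202 0.04823455] [-3.60169438 -3.03637426  2.06238417] [-0.4852368   0.73651344  0.02186509] 0.16237539321563418 [ 0.2   0.75  1.57 -0.01  0.82 -0.14]
yaw 20.073031290098477 tcp polar 111.88833154907483 0.0700842360149853 tool z [ 0.005 -0.004 -1.   ]
115 [-3. -2.] rot 4.9
110 [2. 1.] rot -0.1
105 [8. 3.] rot -5.1
100 [14.  4.] rot -10.1
95 [20.  5.] rot -15.1
90 [26.  5.] rot -20.1
85 [32.  5.] rot -25.1
80 [38.  4.] rot -30.1
75 [44.  3.] rot -35.1
70 [50.  1.] rot -40.1
65 [56. -2.] rot -45.1
```

jog_arm(
  moves=[
    [14, [8, 3, 0], [0, 0, -5]],
    [14, [14, 4, 0], [0, 0, -10]],
    [14, [20, 5, 0], [0, 0, -15]],
    [14, [26, 5, 0], [0, 0, -20]],
    [14, [32, 5, 0], [0, 0, -25]],
  ],
)

```text
time_s: 4.67
ee_pos: [0.6065, 0.2357, 0.048]
eef_rot: [0.003, 0.999, -0.045, -0.001]
wrist_force: [-4.8, -1.7, 2.0]
gripper_width: 0.161
```

```bash
python3 st.py; python3 wl.py w4
```

```text
4.6667 [0.60653693 0.23572234 0.04802398] [-4.77520791 -1.68899495  1.97902264] [-0.4579252   0.87662241  0.07961572] 0.16054945889554353 [ 0.2   0.78  1.48 -0.01  0.88  0.3 ]
yaw -5.152035221326805 tcp polar 87.09594530078877 0.06981199397599053 tool z [-0.003 -0.007 -1.   ]
115 [-33.  -6.] rot 30.2
110 [-27.  -4.] rot 25.2
105 [-22.  -2.] rot 20.2
100 [-16.  -1.] rot 15.2
95 [-10.   0.] rot 10.2
90 [-4.  0.] rot 5.2
85 [3. 0.] rot 0.2
80 [ 9. -1.] rot -4.8
75 [15. -2.] rot -9.8
70 [20. -4.] rot -14.8
65 [26. -6.] rot -19.8
4.6667 [0.60653693 0.23572234 0.04802398] [-4.77520791 -1.68899495  1.97902264] [ 0.20218168  0.78183047  1.4818097  -0.00795427  0.8821707   0.29716138] 0.16054945889554353
cam at [0.61383451 0.31652072 0.20926564] [-0.02766287 -0.29434954 -0.9552974 ]
lever_end [273.5 224.1] 0.84 [0.6063 0.2633 0.057 ]
```

View pics/w4.png

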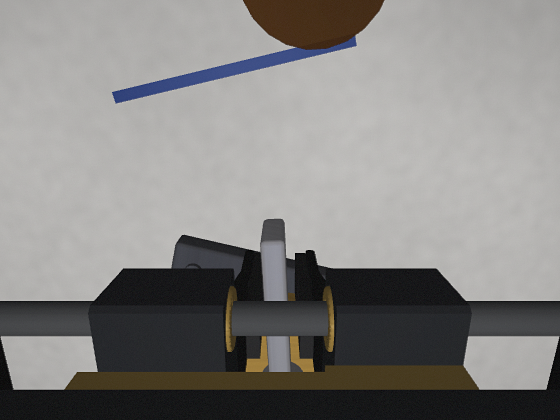

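jog_arm(
  moves=[
    [14, [9, -1, 0], [0, 0, -5]],
    [14, [15, -2, 0], [0, 0, -10]],
    [14, [19, -3, 0], [0, 0, -14]],
    [14, [19, -3, 0], [0, 0, -14]],
    [14, [19, -3, 0], [0, 0, -14]],
  ],
)

```text
time_s: 5.33
ee_pos: [0.6269, 0.2331, 0.0478]
eef_rot: [0.003, 0.987, -0.162, 0.001]
wrist_force: [-2.3, -0.3, -0.5]
gripper_width: 0.158
```

jog_arm(
  moves=[
    [8, [0, 0, 0], [0, 0, 0]],
    [5, [0, 0, 0], [0, 0, 0]],
    [5, [0, 0, 0], [0, 0, 0]],
    [5, [0, 0, 0], [0, 0, 0]],
  ],
  squeeze=10,
)

```text
time_s: 5.67
ee_pos: [0.6256, 0.2336, 0.0478]
eef_rot: [0.003, 0.987, -0.162, -0.001]
wrist_force: [-5.0, 0.1, 1.3]
gripper_width: 0.115
```

```bash
python3 st.py; python3 wl.py w5
```

```text
5.6667 [0.62557861 0.23358037 0.04776522] [-5.04697648  0.06042818  1.31305781] [-0.01834299  1.03507685 -0.08932684] 0.1145646135535525 [ 0.19  0.8   1.44 -0.01  0.91  0.52]
yaw -18.66048741583129 tcp polar 71.52552324769538 0.07125236763741824 tool z [-0.002 -0.006 -1.   ]
115 [-52.  -4.] rot 43.7
110 [-47.  -2.] rot 38.7
105 [-41.   0.] rot 33.7
100 [-35.   1.] rot 28.7
95 [-29.   2.] rot 23.7
90 [-23.   2.] rot 18.7
85 [-16.   2.] rot 13.7
80 [-10.   1.] rot 8.7
75 [-4.  0.] rot 3.7
70 [ 1. -2.] rot -1.3
65 [ 7. -4.] rot -6.3
5.6667 [0.62557861 0.23358037 0.04776522] [-5.04697648  0.06042818  1.31305781] [ 0.1927006   0.79887296  1.43535928 -0.00641535  0.9105063   0.52232972] 0.1145646135535525
cam at [0.65108211 0.31030566 0.209099  ] [-0.09352156 -0.279071   -0.95570555]
lever_end [279.5 229.7] 0.65 [0.6333 0.2573 0.057 ]
```

View pics/w5.png

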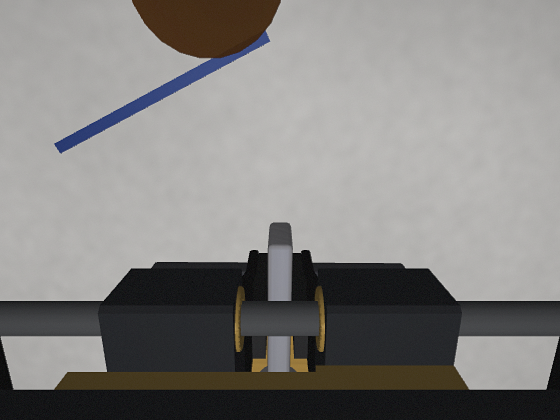

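jog_arm(
  moves=[
    [30, [0, 0, 0], [0, 0, 0]],
    [30, [0, 0, 0], [0, 0, 0]],
    [30, [0, 0, 0], [0, 0, 0]],
    [30, [0, 0, 20], [0, 0, 0]],
    [30, [0, 0, 60], [0, 0, 0]],
  ],
)

```text
time_s: 6.33
ee_pos: [0.6229, 0.2327, 0.1034]
eef_rot: [0.005, 0.987, -0.162, -0.005]
wrist_force: [0.7, 0.2, -0.2]
gripper_width: 0.328
```

jog_arm(
  moves=[
    [30, [0, 0, 40], [0, 0, 0]],
    [30, [0, 0, 80], [0, 0, 0]],
    [30, [0, 0, 120], [0, 0, 0]],
    [30, [8, 25, 150], [0, 0, 0]],
    [30, [16, 50, 150], [0, 0, 0]],
  ],
)

```text
time_s: 6.75
ee_pos: [0.6446, 0.2833, 0.2639]
eef_rot: [0.001, 0.987, -0.163, 0.004]
wrist_force: [0.6, 0.3, 1.0]
gripper_width: 0.344
```

```bash
python3 wl.py w6
python3 - <<'E'
from h import *
snap('top','top6'); 
a=cv2.imread('pics/top6.png')[150:290,150:370];cv2.imwrite('pics/c_t6.png',cv2.resize(a,None,fx=3.6,fy=3.6,interpolation=3))
E
```

```text
6.75 [0.64458611 0.28332378 0.26388683] [0.60987533 0.28377697 0.9710145 ] [ 0.2579478   0.60061418  1.17104446 -0.00495747  1.36284123  0.58683708] 0.3439811564037535
cam at [0.66860095 0.35955744 0.42568228] [-0.08435467 -0.27629367 -0.95736414]
cam_axis [276.9 297.2] 0.64 [0.6039 0.1671 0.072 ]
lever_end [276.9 205.4] 0.87 [0.6351 0.258  0.057 ]
lever_end [277.9 344.5] 0.55 [0.5826 0.1011 0.057 ]
push_face [273.9 296.8] 0.45 [0.5971 0.1572 0.051 ]
```

View pics/w6.png

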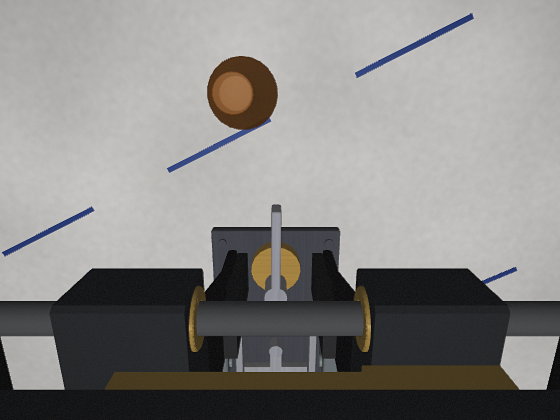

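View pics/c_t6.png

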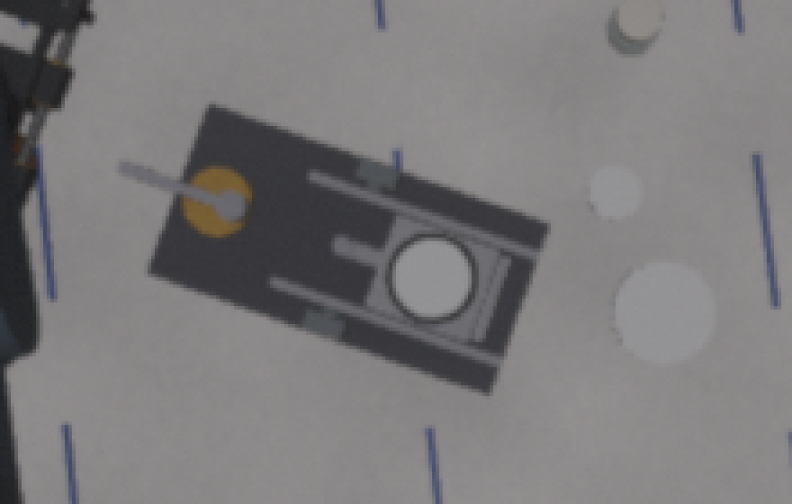

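Run:
```python
from h import *
im=cv2.imread('pics/w6.png'); c=im[195:375,200:350]; cv2.imwrite('pics/w6c.png',cv2.resize(c,None,fx=4,fy=4,interpolation=2)[:600])
```

```text
(no output)
```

View pics/w6c.png

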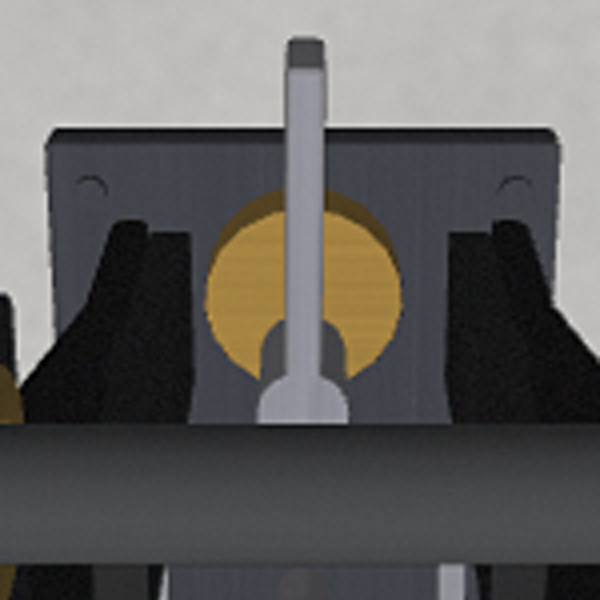

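Run:
```python
from h import *
d=np.load('pics/w6.npz'); W=(d['K'],d['T'])
f=lambda x,y,z: watz(W,(200+x/4-.4,195+y/4-.4),z)
a,b=f(53,142,.015),f(558,142,.015); e,h=f(306,68,.072),f(304,375,.072)
an=lambda p,q:np.degrees(np.arctan2(*(p-q)[[1,0]]))
print(a,b,'edge normal',an(a,b)-90,'lever',an(e,h),e,h, np.linalg.norm(a-b))
ang=np.radians(71); print('origin',(a+b)[:2]/2-.16*np.array([np.cos(ang),np.sin(ang)]))
```

```text
[0.55185622 0.24239349 0.015     ] [0.68964631 0.19497427 0.015     ] edge normal 71.00955985721771 lever 70.70619227307272 [0.63365393 0.25643069 0.072     ] [0.60596927 0.17734832 0.072     ] 0.14572127904465082
origin [0.56866036 0.06740091]
```

jog_arm(
  moves=[
    [10, [-13, -37, 0], [0, 0, 0]],
    [0, [-26, -74, 0], [0, 0, 0]],
    [0, [-39, -111, 0], [0, 0, 0]],
    [0, [-52, -148, 0], [0, 0, 0]],
    [0, [-65, -185, 0], [0, 0, 0]],
  ],
)

```text
time_s: 7.47
ee_pos: [0.5718, 0.0944, 0.2514]
eef_rot: [0.006, 0.987, -0.162, -0.006]
wrist_force: [1.0, -0.8, -0.3]
gripper_width: 0.063
```

jog_arm(
  moves=[
    [0, [-13, -37, 0], [0, 0, 0]],
    [0, [-26, -74, 0], [0, 0, 0]],
    [0, [-39, -111, 0], [0, 0, 0]],
    [0, [-52, -148, 0], [0, 0, 0]],
    [0, [-60, -172, 0], [0, 0, 0]],
  ],
)

```text
time_s: 7.88
ee_pos: [0.5094, -0.081, 0.2507]
eef_rot: [0.006, 0.986, -0.164, -0.007]
wrist_force: [0.2, 0.4, 0.4]
gripper_width: 0.006
```

```bash
python3 wl.py w7
cat > fx.py <<'E'
from h import *
o=manip.get_obs();p=o['ee_pos'];d=p[:2]-[.5685,.0668];a=np.radians(71)
q=o['eef_rot'];R=Ro.from_quat([q[1],q[2],q[3],q[0]]).as_matrix()
F=o['wrist_force'];print(o['time_s'],'tcp fix',d@[np.cos(a),np.sin(a)],d@[-np.sin(a),np.cos(a)],'z',p[2],'yaw',np.degrees(np.arctan2(R[1,0],R[0,0])),'F along',F[:2]@[np.cos(a),np.sin(a)],F,o['q'].round(2),o['gripper_width'])
E
python3 fx.py
```

```text
7.8833 [ 0.50943447 -0.08104328  0.25070149] [0.1920163  0.38307285 0.39138532] [-0.36551048  0.35173058  1.65913515 -0.01657082  1.14257677 -0.02938953] 0.006266931998666716
cam at [ 0.53750867 -0.00371576  0.41131712] [-0.10812699 -0.28283701 -0.95305392]
push_face [287.5 134.5] 0.86 [ 0.5278 -0.0431  0.051 ]
8.1333 tcp fix -0.15508390248217968 0.006978012250758865 z 0.2509281913400896 yaw -18.772247808684924 F along 0.25289966016693066 [0.49602299 0.0966775  0.07800624] [-0.36  0.35  1.66 -0.01  1.14 -0.03] 0.00802892300760345
```

View pics/w7.png

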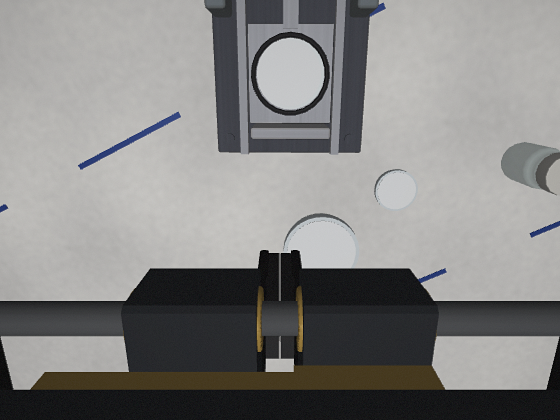

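jog_arm(
  moves=[
    [0, [6, -2, -40], [0, 0, 0]],
    [0, [6, -2, -80], [0, 0, 0]],
    [0, [6, -2, -120], [0, 0, 0]],
    [0, [6, -2, -150], [0, 0, 0]],
    [0, [6, -2, -150], [0, 0, 0]],
  ],
)

```text
time_s: 8.55
ee_pos: [0.5132, -0.0767, 0.0954]
eef_rot: [0.004, 0.987, -0.162, -0.013]
wrist_force: [-1.0, 0.1, 0.1]
gripper_width: 0.008
```

jog_arm(
  moves=[
    [0, [0, 0, -20], [0, 0, 0]],
    [0, [0, 0, -45], [0, 0, 0]],
    [0, [0, 0, -45], [0, 0, 0]],
    [0, [0, 0, -45], [0, 0, 0]],
  ],
)

```text
time_s: 8.88
ee_pos: [0.5135, -0.0759, 0.0508]
eef_rot: [0.004, 0.987, -0.161, -0.013]
wrist_force: [-0.5, 0.2, 0.2]
gripper_width: 0.005
```

```bash
python3 fx.py;python3 wl.py w8
```

```text
8.8833 tcp fix -0.15281786331593294 0.005515398597426654 z 0.05083460602756691 yaw -18.580562932448732 F along 0.05788942989762561 [-0.47842236  0.22595909  0.21036003] [-0.35  0.67  1.81 -0.02  0.69 -0.01] 0.004931664667433696
8.8833 [ 0.51353246 -0.07589649  0.05083461] [-0.47842236  0.22595909  0.21036003] [-0.35452768  0.66941826  1.81035707 -0.02016035  0.68692356 -0.01463956] 0.004931664667433696
cam at [5.43086515e-01 5.00729753e-04 2.11624378e-01] [-0.11772767 -0.27704439 -0.95361764]
push_face [288.7 201.8] 0.97 [ 0.5283 -0.0441  0.051 ]
```

View pics/w8.png

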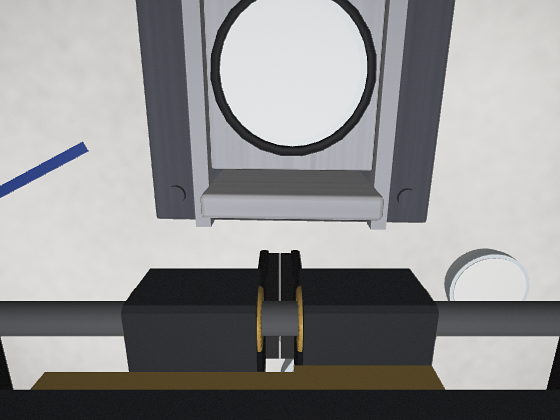

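jog_arm(
  moves=[
    [0, [6, 8, 0], [0, 0, 0]],
    [0, [9, 16, 0], [0, 0, 0]],
    [0, [11, 22, 0], [0, 0, 0]],
    [0, [13, 28, 0], [0, 0, 0]],
    [0, [15, 34, 0], [0, 0, 0]],
  ],
)

```text
time_s: 9.55
ee_pos: [0.5306, -0.043, 0.0527]
eef_rot: [0.005, 0.987, -0.161, -0.01]
wrist_force: [1.0, -4.5, 1.6]
gripper_width: 0.003
```

```bash
python3 fx.py
```

```text
9.55 tcp fix -0.11614595803830066 8.944839276337883e-05 z 0.05269089284560802 yaw -18.58802050215542 F along -3.886084548909173 [ 1.00600199 -4.45639765  1.58464563] [-0.28  0.67  1.78 -0.02  0.71  0.06] 0.0027931919475359633
```

jog_arm(
  moves=[
    [0, [2, 6, -1], [0, 0, 0]],
    [0, [4, 12, -2], [0, 0, 0]],
    [0, [6, 18, -2], [0, 0, 0]],
    [0, [8, 24, -2], [0, 0, 0]],
    [0, [10, 30, -2], [0, 0, 0]],
  ],
)

```text
time_s: 9.97
ee_pos: [0.5408, -0.0125, 0.0505]
eef_rot: [0.005, 0.987, -0.161, -0.01]
wrist_force: [-0.2, -4.2, 1.5]
gripper_width: 0.008
```

```bash
python3 fx.py; python3 wl.py w9
```

```text
9.9667 tcp fix -0.08399418277576048 0.00033745540102003815 z 0.05053524381973315 yaw -18.584172550886958 F along -4.0395755247851035 [-0.16085319 -4.21695242  1.5175974 ] [-0.22  0.69  1.76 -0.02  0.72  0.11] 0.007926017356684328
9.9667 [ 0.5408351  -0.0125082   0.05053524] [-0.16085319 -4.21695242  1.5175974 ] [-0.22327923  0.68531321  1.75889456 -0.01713857  0.71733262  0.11398011] 0.007926017356684328
cam at [0.56942314 0.06441609 0.21125167] [-0.11200615 -0.28016579 -0.95339486]
push_face [279.2 249.6] 0.61 [ 0.5443 -0.001   0.051 ]
```

View pics/w9.png

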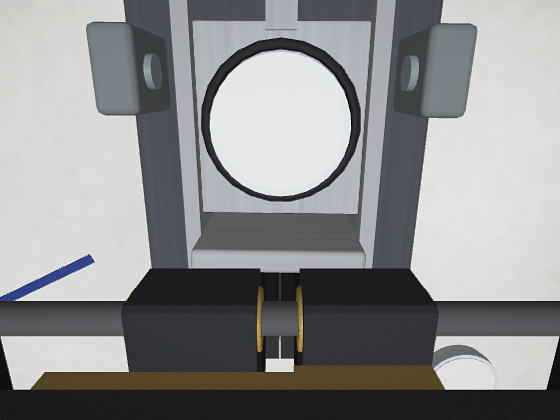

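jog_arm(
  moves=[
    [0, [2, 5, 0], [0, 0, 0]],
    [0, [3, 10, 0], [0, 0, 0]],
    [0, [5, 15, 0], [0, 0, 0]],
    [0, [6, 19, 0], [0, 0, 0]],
  ],
)

```text
time_s: 10.55
ee_pos: [0.5464, 0.007, 0.0502]
eef_rot: [0.005, 0.987, -0.161, -0.011]
wrist_force: [1.2, -3.4, -1.2]
gripper_width: 0.013
```

jog_arm(
  moves=[
    [0, [1, 3, 0], [0, 0, 0]],
    [0, [2, 6, 0], [0, 0, 0]],
  ],
)

```text
time_s: 10.72
ee_pos: [0.5478, 0.0108, 0.0503]
eef_rot: [0.007, 0.987, -0.159, -0.011]
wrist_force: [-5.7, -22.7, 2.6]
gripper_width: 0.008
```

```bash
python3 fx.py
```

```text
10.7167 tcp fix -0.05970167820946127 0.0013663849955673137 z 0.050309492476630135 yaw -18.344819161499043 F along -23.286072364697862 [ -5.73948979 -22.6515669    2.60786223] [-0.18  0.69  1.74 -0.02  0.73  0.16] 0.0075284248644528415
```

jog_arm(
  moves=[
    [0, [0, 1, 0], [0, 0, 0]],
    [0, [0, 1, 0], [0, 0, 0]],
  ],
)

```text
time_s: 10.88
ee_pos: [0.5477, 0.0104, 0.0503]
eef_rot: [0.009, 0.987, -0.159, -0.012]
wrist_force: [-0.9, -11.0, 0.2]
gripper_width: 0.008
```

```bash
python3 fx.py; python3 wl.py w10
```

```text
10.8833 tcp fix -0.0600599079656818 0.001343855834917158 z 0.05034374707963551 yaw -18.262800330480342 F along -10.680044328977708 [ -0.89047673 -10.98882003   0.19567681] [-0.17  0.69  1.74 -0.03  0.73  0.16] 0.007993477918167137
10.8833 [0.54767577 0.01044976 0.05034375] [ -0.89047673 -10.98882003   0.19567681] [-0.17486739  0.6921071   1.73830414 -0.02651821  0.73416668  0.16356131] 0.007993477918167137
cam at [0.57641955 0.08863494 0.21042664] [-0.11392753 -0.28730191 -0.95104055]
push_face [278.8 250. ] 0.9 [0.5509 0.0219 0.051 ]
```

jog_arm(
  moves=[
    [0, [-3, -9, 0], [0, 0, 0]],
    [0, [-7, -20, 0], [0, 0, 0]],
    [0, [-10, -30, 0], [0, 0, 0]],
    [0, [-14, -40, 20], [0, 0, 0]],
    [0, [-17, -50, 60], [0, 0, 0]],
  ],
)

```text
time_s: 11.55
ee_pos: [0.5264, -0.0394, 0.107]
eef_rot: [0.008, 0.987, -0.159, -0.017]
wrist_force: [0.1, -0.8, -0.0]
gripper_width: 0.006
```

jog_arm(
  moves=[
    [0, [0, 0, 40], [0, 0, 0]],
    [0, [0, 0, 80], [0, 0, 0]],
    [0, [0, 0, 120], [0, 0, 0]],
    [0, [0, 0, 130], [0, 0, 0]],
    [0, [0, 0, 130], [0, 0, 0]],
  ],
)

```text
time_s: 11.97
ee_pos: [0.5284, -0.0402, 0.2407]
eef_rot: [0.008, 0.987, -0.16, -0.013]
wrist_force: [0.6, -0.8, -0.5]
gripper_width: 0.005
```

```bash
python3 fx.py; python3 wl.py w11
python3 - <<'E'
from h import *
snap('scene','scene11'); 
a=cv2.imread('pics/scene11.png')[130:330,190:430];cv2.imwrite('pics/c_s11.png',cv2.resize(a,None,fx=3,fy=3,interpolation=3))
E
```

```text
11.9667 tcp fix -0.11427033076542034 0.0030900034937086374 z 0.24071134448550424 yaw -18.37798318580156 F along -0.5557206671971462 [ 0.56315875 -0.78165278 -0.52490433] [-0.28  0.39  1.63 -0.02  1.15  0.05] 0.005153168532606456
11.9667 [ 0.52837556 -0.04023871  0.24071134] [ 0.56315875 -0.78165278 -0.52490433] [-0.27627483  0.38867147  1.62946004 -0.02005823  1.14749233  0.05271737] 0.005153168532606456
cam at [0.55767236 0.03749945 0.40090926] [-0.11684937 -0.28476991 -0.95144749]
push_face [285.6 106.4] 0.59 [0.5505 0.0229 0.051 ]
```

View pics/w11.png

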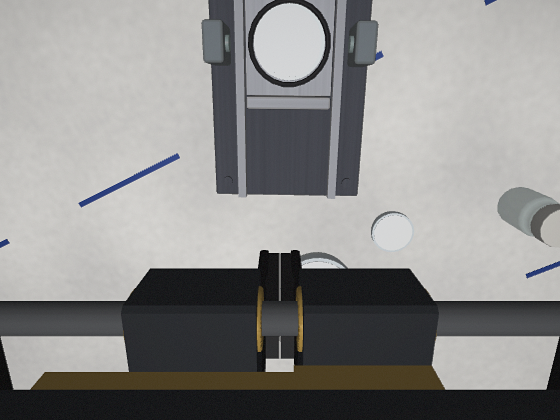

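View pics/c_s11.png

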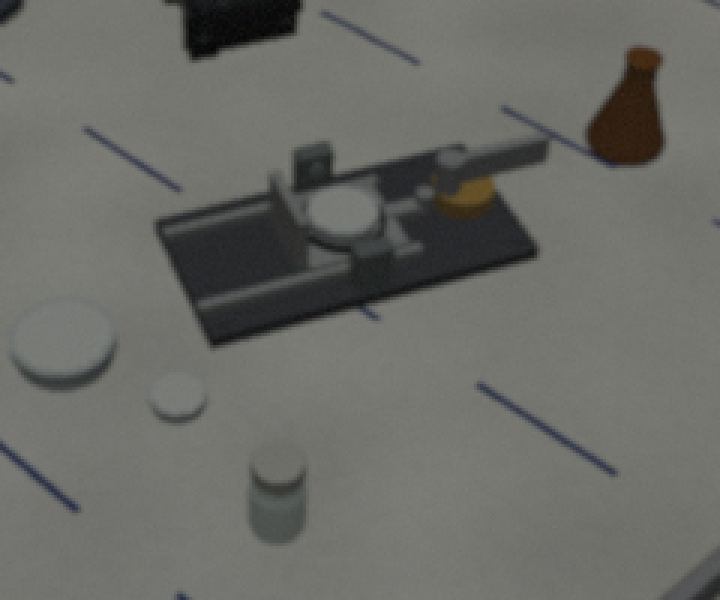

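The push face moved 70 mm, ending at a hard stop. Next I check the lever close up again.

jog_arm(
  moves=[
    [0, [12, 38, 10], [0, 0, 0]],
    [0, [24, 76, 20], [0, 0, 0]],
    [0, [36, 113, 20], [0, 0, 0]],
    [0, [48, 150, 20], [0, 0, 0]],
    [0, [60, 187, 20], [0, 0, 0]],
  ],
)

```text
time_s: 12.68
ee_pos: [0.5848, 0.1496, 0.2532]
eef_rot: [0.008, 0.987, -0.159, -0.021]
wrist_force: [0.7, 0.5, 0.1]
gripper_width: 0.004
```

jog_arm(
  moves=[
    [40, [14, 37, 10], [0, 0, 0]],
    [40, [28, 74, 10], [0, 0, 0]],
    [40, [42, 111, 10], [0, 0, 0]],
    [40, [56, 140, 10], [0, 0, 0]],
    [40, [56, 140, 10], [0, 0, 0]],
  ],
)

```text
time_s: 13.1
ee_pos: [0.6416, 0.2958, 0.2601]
eef_rot: [0.006, 0.987, -0.157, -0.022]
wrist_force: [1.1, 0.5, 0.0]
gripper_width: 0.298
```

```bash
python3 wl.py w12
python3 - <<'E'
from h import *
snap('top','top12'); 
a=cv2.imread('pics/top12.png')[150:290,150:370];cv2.imwrite('pics/c_t12.png',cv2.resize(a,None,fx=3.6,fy=3.6,interpolation=3))
E
```

```text
13.1 [0.64162084 0.29583835 0.26012808] [1.11087536 0.51133746 0.00295697] [0.27136248 0.63077097 1.12383685 0.00671008 1.43149453 0.58491745] 0.298198572991614
cam at [0.67315327 0.37282967 0.42025617] [-0.13108706 -0.28001754 -0.95100282]
cam_axis [291.7 305.7] 0.63 [0.6045 0.165  0.072 ]
lever_end [295.  214.1] 0.94 [0.6366 0.2564 0.057 ]
```

View pics/w12.png

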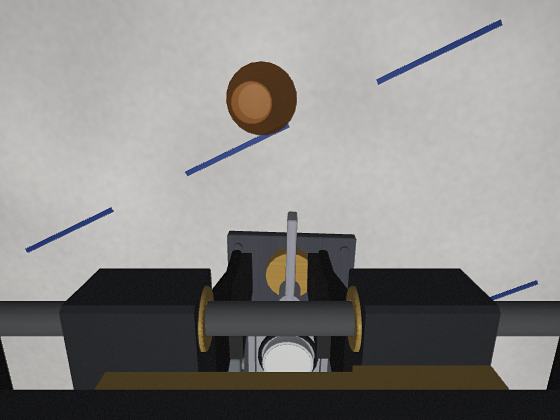

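View pics/c_t12.png

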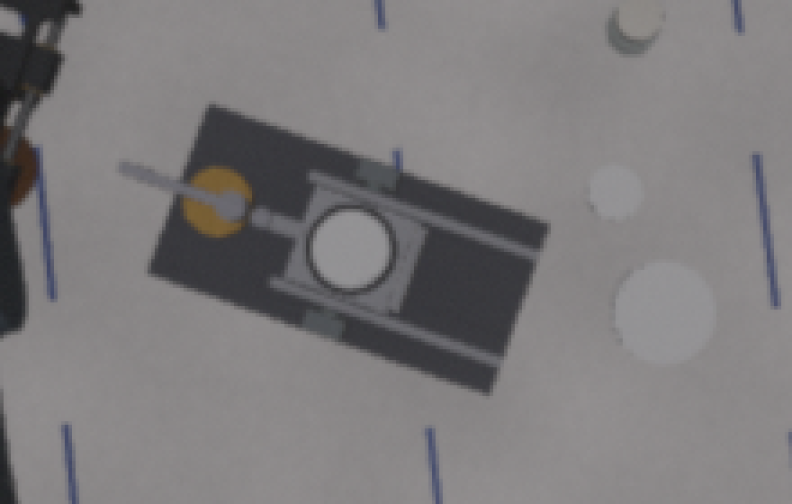

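The lever still lies along the fixture line: its end is at (295,214) and the hub at (292,306). Axis and end give 70.6° against the fixture's 71.0°. The carriage is home with the dish in its nest, and the hand is clear.

```bash
python3 -c "
from cell import manip
print(manip.hand_in(), manip.get_obs()['time_s'])"
```

```text
the job is handed in; nothing more can be done
the job is handed in; nothing more can be done
```

The cam is at its low point and the dish carriage is home against its stop. I handed the job in at about 13 s of the 53 s allowed.

- **Cam:** I straddled the lever with the fingertips and swung it about 64° clockwise, centring it with a 10 N squeeze at the end. A wrist picture then gave the lever at 70.7° against the fixture's 71.0°. After the push the same check gave about 70.6°, so the cam stayed put.
- **Carriage:** With the fingers shut I pushed the upright plate until the force rose from about 4 N to 23 N at the stop. By picture, the push face had moved 69.8 mm of its 70 mm travel.
- **Surroundings:** The dish is still seated in its nest, and the last pictures showed no bystander moved. The hand finished clear, about 0.26 m up, with the wrist force near 1 N.

No check failed. The only disagreement was in the first pictures: the early lever angle (131° to 136°) and fixture angle (70° to 71.7°) differed by a few degrees between views, so I used the later wrist close-ups instead.

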